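# Close the spare-parts tub at the screen-printing press

## Robot

A 7-joint arm with a two-finger parallel gripper is mounted at the origin on the work surface. World frame = base frame: x ahead of the robot, y to its left, z up, the work surface at z = 0. Lengths are in m, angles in rad, forces in N, time in s.
With the tool pointing down it reaches from about 0.35 to 0.775 m from the base axis. Payload 3.1 kg.
Tool frame: the origin (TCP) lies on the centre line of the jaws, within the pads' length; the fingertips stand 19 mm ahead of it and the grasp point (between the pads) is the TCP; z points along the fingers, y is the line along which they close (so a half turn about z gives the same grasp; the last joint's range is limited). The gripper opens to 85 mm and grips with 20 to 120 N. Pads are 22 mm wide; open, the fingers measure 114 mm over their backs; the gripper's body (76 mm by 85 mm) begins 54 mm behind the grasp point. The pads swing forward as they close: fully open they stand 13 mm farther back than shut.
Start: joints at [1.243, 0.311, 0.014, 1.512, -0.004, 1.319, -0.027], TCP at [0.155, -0.528, 0.219] pointing down, gripper open.
Joint ranges: [-2.7, 2.7], [-0.3, 1.91], [-1.27, 1.3], [0.12, 2.57], [-1.44, 4.58], [0.2, 2.03], [-3.05, 3.05]. Speed limits (rad/s): [2.79, 2.79, 3.14, 3.14, 3.14, 3.14, 3.14].

## Interface

Orientations are given as a unit quaternion [w, x, y, z].
In Python, from station import robot gives the robot as it stands.
- The arm moves only by the tool servo_tool, never from a script. Its argument "moves" is a list of rows, each an object of numbers: "gripper": the opening in per cent of the stroke, from 0 (shut) to 100 (fully open); "x", "y", "z": the shift along the world's x, y, z in m; "rx", "ry", "rz": the turn, a rotation vector about the world's x, y, z in rad. A call has 1 to 10 rows; each row shifts and turns the commanded pose from where the row before left it; what a row does not reach is not made up. A row lasts 1/8 s, in which the tool goes at most 62.5 mm and 10.7 degrees, less where a joint would pass 70% of its speed; a pose out of reach is approached as far as the arm can. A call is refused whole if a number of a shift passes 0.0625 or a number of a turn 0.188, either way. A call with a gripper value outside its range is refused whole. The fingers move at their own pace and stop on an object; "squeeze" is the grip in N (left out, the last holds). Time passes only in rows, so rows that do not move let the fingers close. It gives the time, the measured TCP pose, the force, the opening and the grip force at its end, in the units of the state.
- robot.state(): the state, without advancing time (a new reading comes with each control period).
- robot.capture(name): name is "side" or "top" or "wrist"; returns (picture, depth): 384x512x3 uint8, red, green, blue; 384x512 float32, m along the optical axis (not along the pixel's ray), 0 where there is no reading.
- robot.camera_model(name): a dict with "intrinsics" (3x3 intrinsics, pixels), "extrinsics" (4x4, takes a point from world to camera coordinates). Camera axes: x right, y up, looking along -z (the intrinsics and any distortion apply to the point x, -y, -z); pixel columns grow to the right and rows downward; lengths in m; the calibration is good to about 2 mm. A picture is of the moment at which its call begins: read the wrist's pose just before it. camera_model takes no time and is no camera call; for the wrist camera it gives the pose at the moment of the call.
- robot.hand_in(): hands the job in; it is judged then, once.
Trained networks look in the newest picture that a camera, given by its name, has taken for a name from the list of things; names that differ only in an ending like _2 or _b are one class to them, and where a whole thing is asked for, a point or a joint stands for the part that bears it (a point fixed in the world has none). Each returns a list of dicts, best first, with "conf" (0 to 1); they miss things now and then, are a little off and sometimes report something else, mostly with a low value. They report only what shows in the picture. A call takes as long as a camera call. They do not tell look-alikes from the thing itself.
- robot.boxes_of(name, camera): "uv" ([column, row] in pixels, amid what is visible of it).
- robot.cut_out(name, camera): "pixels" (384x512 bool, what is visible of it) and "uv" ([column, row] in pixels, amid what is visible of it).
- robot.tip_of(name, camera): "uv" ([column, row] in pixels: a listed point, or the origin of a listed thing).
The state is a dict: "t": time; "qpos": joint angles; "joint_velocities": joint speeds; "effort": joint torques, N m; "eef_pos": TCP position; "eef_rot": TCP orientation; "wrist_force": force on the tool from outside, world axes, zero at the start; "wrist_torque": the same for the moment, N m; "grip_width": finger opening in m; "grip_force": force on a finger pad.
Only numpy, scipy, OpenCV 4.12 (cv2) and the standard library are available. Lean on these libraries where they do the work, as an engineer would, in place of code of your own. Each camera call takes 0.05 s, during which the arm holds its last target. There are 200 camera calls.

## Task

The long levelling foot sticks up out of the blue parts tub, above the white fill line, so the lid cannot go on. Lift that foot out and stand it upright in the shallow yellow tray, then put the blue lid on the tub so that it sits fully down and square, and let go.

Things in the scene. Friction and masses are not known exactly. Their poses are not given: they have to be found in the camera images.
- tub: Open blue plastic tub fixed to the bench, 130 (its x) x 160 (y) x 70 mm high, walls and floor 5 mm. Origin: centre of its underside, on the bench. White fill line inside, 12 mm below the rim. In it three steel levelling feet stand in a row along its y, 45 mm apart in any order: the long one and two short ones (42 mm tall, below the line, not in the way).
- tall_foot_mid (a point): Middle (half-way up, on the axis) of the long levelling foot, 110 mm tall, 0.2 kg, upright on the tub floor: rubber base disc 40 mm across and 10 mm thick, a nut 26 mm across to 18 mm height, then a steel stem 14 mm in diameter to the top. z points up along the stem. The top 45 mm of the stem stands above the tub's rim.
- lid_grip (a point): Centre of the black grip bar (20 along x, 70 along y, 40 mm high) on the blue lid, 0.3 kg, lying right side up. Plate 146 (x) x 176 (y) x 6 mm; plug under it 100 x 130 x 12 mm, 10 mm play all round in the tub. Point is 20 mm above the plate, 38 mm above the plug's foot; 96 mm above the bench when seated, lid x along tub x, either way round. The small red lid is another box's.
- tray: Shallow open yellow tray fixed to the bench, 150 x 150 mm, 20 mm high, walls and floor 5 mm thick. Origin: centre of its underside, on the bench; x and y along its sides.
There are look-alikes about, which are no part of the job. What is meant by the part that bears tall_foot_mid is not orange or purple, and is the larger of those in its own colour.

How it is judged:
At the end, for the whole second after the job is handed in: Blue lid seated on the tub: grip centre 92 to 99 mm above its underside, within 20 mm of its centre, level to 0.06 rad, square to 0.26 rad. Long foot upright (0.1 rad) on the yellow tray's floor, axis within 55 mm of the tray's centre along each side (z of lid_grip in the frame of tub between 0.092 and 0.099 m and horizontal distance between lid_grip and tub below 0.02 m and angle between lid_grip's own z axis and vertical below 0.06 rad and angle between the x axis of lid_grip and the x axis of tub, either way round below 0.26 rad and x of tall_foot_mid in the frame of tray between -0.055 and 0.055 m and y of tall_foot_mid in the frame of tray between -0.055 and 0.055 m and z of tall_foot_mid in the frame of tray between 0.055 and 0.064 m and angle between tall_foot_mid's own z axis and vertical below 0.1 rad); the robot touches nothing.
It also fails if it takes over 64 s, if anything falls off the work surface, if the arm or the gripper's body presses on something with over 40 N, if the wrist force passes 120 N, or if a joint passes its speed limit or range.

## Working session

There is one attempt and no reset: what is moved stays moved. The work goes in short steps, Python scripts to look and compute and a tool call to move; the robot and the scene stay as the last step left them, time stands still between calls to the robot, and variables do not carry over. Pictures are saved under pics/ and viewed, at most 10 in all, crops included, and the job is handed in when it is done.

Besides the shell and the picture viewer there is one more tool, called after "Request:" as name([rows], argument=value, ...), one row to a line, values as JSON. servo_tool: Moves the arm, as the interface text tells. Its arguments: {"type":"object","properties":{"moves":{"type":"array","items":{"type":"object","properties":{"gripper":{"type":"number"},"x":{"type":"number"},"y":{"type":"number"},"z":{"type":"number"},"rx":{"type":"number"},"ry":{"type":"number"},"rz":{"type":"number"}}}},"squeeze":{"type":"number"}},"required":["moves"]}

```bash
mkdir -p pics
cat > h.py <<'E'
import numpy as np,cv2
from station import robot
def cloud(cam,d):
    m=robot.camera_model(cam);K=np.array(m["intrinsics"]);T=np.linalg.inv(np.array(m["extrinsics"]))
    v,u=np.mgrid[:384,:512]
    P=np.stack([(u-K[0,2])/K[0,0]*d,-(v-K[1,2])/K[1,1]*d,-d],-1)
    W=P@T[:3,:3].T+T[:3,3]; W[d<=0]=np.nan
    return W
E
python3 - <<'E'
from h import *
out=[]
for c in ["top","side"]:
    im,d=robot.capture(c);np.savez(f"{c}.npz",im=im,d=d);W=cloud(c,d);out.append(im)
    print(c,{k:v for k,v in robot.camera_model(c).items() if k not in("extrinsics",)})
    for n in ["tub","tall_foot_mid","lid_grip","tray"]:
        for r in robot.cut_out(n,c):
            p=W[r["pixels"]];p=p[~np.isnan(p[:,0])]
            print(n,round(r["conf"],2),np.round(r["uv"]),r["pixels"].sum(),np.round(np.median(p,0),3),np.round(np.percentile(p,[2,98],axis=0),3).tolist())
cv2.imwrite("pics/top.png",out[0][:,:,::-1]);cv2.imwrite("pics/side.png",out[1][:,:,::-1])
E
```

```text
top {'intrinsics': array([[404.77142846,   0.        , 256.45524864],
       [  0.        , 404.77142846, 189.99965462],
       [  0.        ,   0.        ,   1.        ]])}
tub 0.75 [343. 175.] 3587 [ 0.516 -0.272  0.007] [[0.429, -0.348, 0.001], [0.586, -0.175, 0.071]]
tall_foot_mid 0.76 [341. 180.] 291 [ 0.496 -0.254  0.017] [[0.479, -0.288, 0.003], [0.518, -0.239, 0.116]]
tall_foot_mid 0.74 [282. 236.] 226 [ 0.367 -0.125  0.012] [[0.346, -0.145, 0.0], [0.384, -0.109, 0.111]]
tall_foot_mid 0.5 [408. 192.] 191 [ 0.477 -0.426  0.013] [[0.465, -0.461, -0.002], [0.492, -0.415, 0.087]]
lid_grip 0.9 [115. 160.] 4507 [0.55  0.27  0.018] [[0.465, 0.18, 0.013], [0.639, 0.365, 0.058]]
tray 0.75 [230. 164.] 3838 [ 0.545 -0.002  0.005] [[0.471, -0.075, 0.001], [0.616, 0.068, 0.021]]
side {'intrinsics': array([[428.30917879,   0.        , 254.0386296 ],
       [  0.        , 428.30917879, 193.2490781 ],
       [  0.        ,   0.        ,   1.        ]])}
tub 0.87 [290. 272.] 4342 [ 0.502 -0.266  0.03 ] [[0.424, -0.36, 0.002], [0.582, -0.177, 0.07]]
tall_foot_mid 0.86 [282. 267.] 435 [ 0.498 -0.268  0.033] [[0.48, -0.282, 0.004], [0.517, -0.225, 0.114]]
tall_foot_mid 0.78 [218. 225.] 275 [ 0.366 -0.138  0.046] [[0.357, -0.15, 0.005], [0.38, -0.128, 0.109]]
tall_foot_mid 0.74 [214. 255.] 272 [ 0.358 -0.212  0.014] [[0.344, -0.223, -0.002], [0.371, -0.151, 0.083]]
lid_grip 0.74 [278. 141.] 1472 [0.549 0.249 0.017] [[0.464, 0.17, 0.013], [0.636, 0.355, 0.057]]
tray 0.79 [290. 200.] 2402 [ 0.545 -0.01   0.005] [[0.471, -0.084, 0.001], [0.615, 0.065, 0.02]]
```

View pics/top.png

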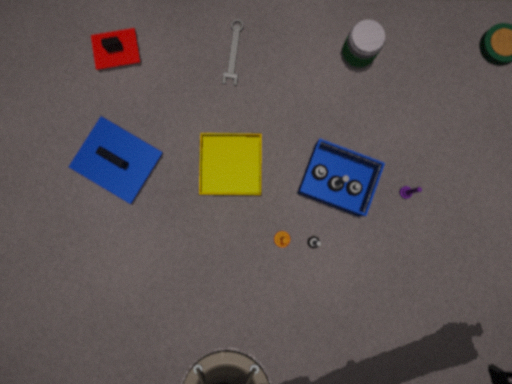

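View pics/side.png

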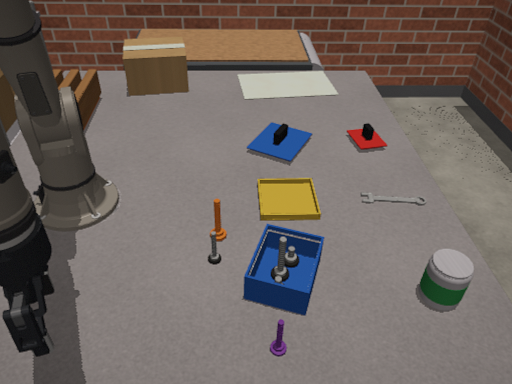

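The top view shows the tub at (342,178), with the long foot in the middle of its row (base 336,183; stem top 346,180). The blue lid is at (115,160), the tray at (231,164), and the orange, grey and purple look-alikes stand outside the tub. Next I'll get the exact axes.

Run:
```python
from h import *
P={}
for c in ["top","side"]:
    z=np.load(c+".npz");W=cloud(c,z["d"]);P[c]=W.reshape(-1,3)[~np.isnan(W.reshape(-1,3)[:,0])]
def sel(p,x,y,z): return p[(abs(p[:,0]-x[0])<x[1])&(abs(p[:,1]-y[0])<y[1])&(p[:,2]>z[0])&(p[:,2]<z[1])]
def rect(p):
    r=cv2.minAreaRect((p[:,:2]*1000).astype(np.float32)); b=cv2.boxPoints(r)
    return np.round(r[0],1),np.round(r[1],1),round(r[2],1)
for c in P:
    p=P[c]
    print(c,"tub rim",rect(sel(p,(.508,.11),(-.263,.11),(.063,.076))))
    for a,b in[(.076,.095),(.095,.106),(.106,.125)]:
        q=sel(p,(.5,.05),(-.265,.05),(a,b)); print(" stem",len(q),np.round(q.mean(0),4) if len(q) else 0,np.round(np.ptp(q,0),3) if len(q) else 0)
    print("lid plate",rect(sel(p,(.552,.12),(.27,.12),(.010,.024))))
    g=sel(p,(.552,.1),(.27,.1),(.045,.07));print("grip",rect(g),np.median(g[:,2]))
    print("tray",rect(sel(p,(.545,.1),(-.005,.1),(.014,.024))))
s=robot.state();print(s["t"],s["eef_pos"],s["eef_rot"],s["grip_width"],s["wrist_force"])
```

```text
top tub rim (array([ 507.8, -261.3]), array([160.5, 131. ]), 69.4)
 stem 14 [ 0.4965 -0.253   0.0843] [0.012 0.007 0.019]
 stem 8 [ 0.4959 -0.2535  0.1005] [0.012 0.008 0.008]
 stem 38 [ 0.4982 -0.2571  0.1136] [0.013 0.013 0.011]
lid plate (array([552.6, 272.8]), array([177.7, 145.9]), 59.7)
grip (array([552.2, 272. ]), array([70. , 20.1]), 59.7) 0.05714982361366716
tray (array([544.2,  -2.7]), array([150.7, 149.1]), 0.2)
side tub rim (array([ 506.8, -266.2]), array([163.8, 130.4]), 69.4)
 stem 46 [ 0.4969 -0.2672  0.0852] [0.013 0.01  0.019]
 stem 28 [ 0.4984 -0.2675  0.1006] [0.014 0.01  0.011]
 stem 45 [ 0.4977 -0.2644  0.1125] [0.013 0.015 0.009]
lid plate (array([552.3, 265.8]), array([183. , 146.4]), 59.2)
grip (array([552.3, 265.2]), array([71.4, 20.4]), 59.6) 0.05584978072821012
tray (array([543.5,  -8.6]), array([154.4, 149.9]), 89.9)
0.5 [ 0.15507866 -0.52767086  0.21923895] [-5.21411524e-05  9.89802110e-01  1.42449218e-01 -2.02478121e-05] 0.08567425844190966 [-0.42935176 -0.38435554  0.01728384]
```

Request:
servo_tool([
  {"gripper":100,"x":0.043,"y":0.033,"rz":0.095},
  {"x":0.043,"y":0.033,"rz":0.095},
  {"x":0.043,"y":0.033,"rz":0.095},
  {"x":0.043,"y":0.033,"rz":0.095},
  {"x":0.043,"y":0.033,"rz":0.095},
  {"x":0.043,"y":0.033,"rz":0.095},
  {"x":0.043,"y":0.033,"rz":0.095},
  {"x":0.042,"y":0.036,"rz":0.09},
  {},
  {},
])

```text
validation failed for argument at $.mo...
```

```bash
cat >> h.py <<'E'
def sel(p,x,y,z):
    p=p.reshape(-1,3);return p[(abs(p[:,0]-x[0])<x[1])&(abs(p[:,1]-y[0])<y[1])&(p[:,2]>z[0])&(p[:,2]<z[1])]
def rect(p):
    r=cv2.minAreaRect((p[:,:2]*1000).astype(np.float32)); return np.round(r[0],1),np.round(r[1],1),round(r[2],1)
def st():
    s=robot.state();R=[2*(s["eef_rot"][1]*s["eef_rot"][2]-s["eef_rot"][0]*s["eef_rot"][3]),1-2*(s["eef_rot"][1]**2+s["eef_rot"][3]**2)]
    print("t",round(s["t"],2),np.round(s["eef_pos"],4),"tooly deg",round(np.degrees(np.arctan2(R[1],R[0])),1),"F",np.round(s["wrist_force"],1),"w",round(s["grip_width"],4),"g",round(s["grip_force"],1),"q",np.round(s["qpos"],2))
E
python3 - <<'E'
from h import *
st();im,d=robot.capture("wrist");W=cloud("wrist",d);cv2.imwrite("pics/w1.png",im[:,:,::-1])
for a,b in[(.076,.108),(.108,.125)]:
    q=sel(W,(.5,.05),(-.265,.05),(a,b)); print(" stem",len(q),np.round(q.mean(0),4) if len(q) else 0,rect(q) if len(q) else 0)
print(rect(sel(W,(.508,.11),(-.263,.11),(.063,.076))))
E
```

```text
t 0.5 [ 0.1551 -0.5277  0.2192] tooly deg -73.6 F [-0.4 -0.4  0. ] w 0.0857 g 0.0 q [ 1.24  0.31  0.01  1.51 -0.    1.32 -0.03]
 stem 0 0 0
 stem 0 0 0
(array([0., 0.]), array([0., 0.]), 0.0)
```

View pics/w1.png

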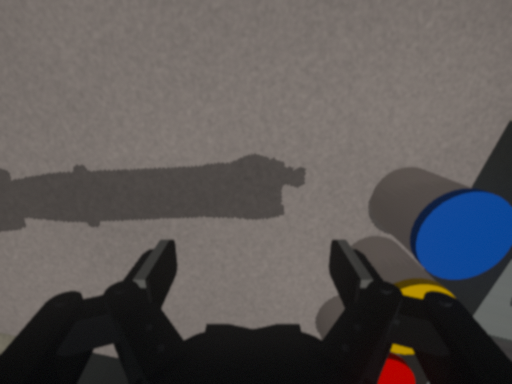

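The wrist picture shows only the bare bench and some bottles at right, because the move was refused (probably the empty rows). I'll repeat it with explicit zeros.

Request:
servo_tool([
  {"gripper":100,"x":0.043,"y":0.033,"rz":0.095},
  {"x":0.043,"y":0.033,"rz":0.095},
  {"x":0.043,"y":0.033,"rz":0.095},
  {"x":0.043,"y":0.033,"rz":0.095},
  {"x":0.043,"y":0.033,"rz":0.095},
  {"x":0.043,"y":0.033,"rz":0.095},
  {"x":0.043,"y":0.033,"rz":0.095},
  {"x":0.042,"y":0.036,"rz":0.09},
  {"x":0},
  {"x":0},
])

```text
validation failed for argument at $.mo...
```

Request:
servo_tool([
  {"gripper":100,"x":0.043,"y":0.033,"z":0,"rx":0,"ry":0,"rz":0.095},
])

```text
t: 0.68
eef_pos: [0.1934, -0.4976, 0.2191]
eef_rot: [0.001, 0.983, 0.185, -0.002]
wrist_force: [1.3, 0.7, 0.2]
grip_width: 0.0853
grip_force: 0.0
```

Request:
servo_tool([
  {"gripper":100,"x":0.043,"y":0.033,"z":0,"rx":0,"ry":0,"rz":0.095},
  {"gripper":100,"x":0.043,"y":0.033,"z":0,"rx":0,"ry":0,"rz":0.095},
  {"gripper":100,"x":0.043,"y":0.033,"z":0,"rx":0,"ry":0,"rz":0.095},
  {"gripper":100,"x":0.043,"y":0.033,"z":0,"rx":0,"ry":0,"rz":0.095},
  {"gripper":100,"x":0.043,"y":0.033,"z":0,"rx":0,"ry":0,"rz":0.095},
  {"gripper":100,"x":0.043,"y":0.033,"z":0,"rx":0,"ry":0,"rz":0.095},
  {"gripper":100,"x":0.042,"y":0.036,"z":0,"rx":0,"ry":0,"rz":0.09},
  {"gripper":100,"x":0,"y":0,"z":0,"rx":0,"ry":0,"rz":0},
  {"gripper":100,"x":0,"y":0,"z":0,"rx":0,"ry":0,"rz":0},
])

```text
t: 1.8
eef_pos: [0.4976, -0.2613, 0.2191]
eef_rot: [0.0, 0.868, 0.497, -0.001]
wrist_force: [-1.2, -1.3, -0.4]
grip_width: 0.0854
grip_force: 0.0
```

Run:
```python
from h import *
st();im,d=robot.capture("wrist");W=cloud("wrist",d);cv2.imwrite("pics/w2.png",im[:,:,::-1])
for a,b in[(.076,.108),(.108,.125)]:
    q=sel(W,(.5,.05),(-.265,.05),(a,b)); print(" stem",len(q),np.round(q.mean(0),4) if len(q) else 0,rect(q) if len(q) else 0)
print(rect(sel(W,(.508,.11),(-.263,.11),(.063,.076))))
```

```text
t 1.8 [ 0.4976 -0.2613  0.2191] tooly deg -30.4 F [-1.2 -1.3 -0.4] w 0.0854 g 0.0 q [ 0.7   0.36 -0.33  1.47  0.12  1.34 -0.18]
 stem 88 [ 0.5013 -0.2539  0.0929] (array([ 500.9, -254.6]), array([ 5.2, 13.7]), 58.5)
 stem 159 [ 0.499  -0.2578  0.115 ] (array([ 498.8, -258.3]), array([12.8, 13.3]), 11.0)
(array([ 507.3, -262.3]), array([160.3, 130.3]), 69.4)
```

View pics/w2.png

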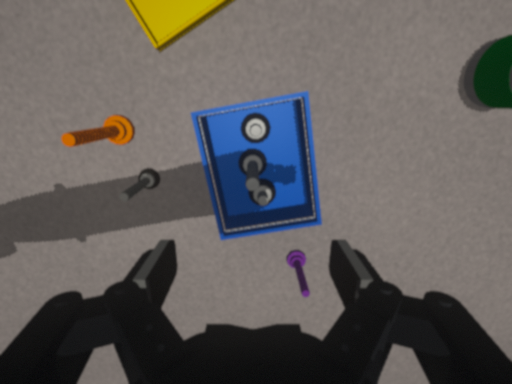

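The wrist view has the long foot's stem top at (253,185), in the middle of the tub, at x 0.499, y -0.258, agreeing with the top camera. I'll go down and grip.

Request:
servo_tool([
  {"gripper":100,"x":0.001,"y":0.003,"z":-0.04,"rx":0,"ry":0,"rz":0},
  {"gripper":100,"x":0,"y":0,"z":-0.04,"rx":0,"ry":0,"rz":0},
  {"gripper":100,"x":0,"y":0,"z":-0.025,"rx":0,"ry":0,"rz":0},
  {"gripper":100,"x":0,"y":0,"z":-0.016,"rx":0,"ry":0,"rz":0},
  {"gripper":0,"x":0,"y":0,"z":0,"rx":0,"ry":0,"rz":0},
  {"gripper":0,"x":0,"y":0,"z":0,"rx":0,"ry":0,"rz":0},
  {"gripper":0,"x":0,"y":0,"z":0,"rx":0,"ry":0,"rz":0},
  {"gripper":0,"x":0,"y":0,"z":0,"rx":0,"ry":0,"rz":0},
  {"gripper":0,"x":0,"y":0,"z":0,"rx":0,"ry":0,"rz":0},
  {"gripper":0,"x":0,"y":0,"z":0,"rx":0,"ry":0,"rz":0},
], squeeze=50)

```text
t: 3.1
eef_pos: [0.4997, -0.2578, 0.0993]
eef_rot: [0.001, 0.868, 0.497, 0.0]
wrist_force: [-0.8, 1.4, 5.9]
grip_width: 0.01
grip_force: 49.0
```

Request:
servo_tool([
  {"gripper":0,"x":0,"y":0,"z":0.015,"rx":0,"ry":0,"rz":0},
  {"gripper":0,"x":0,"y":0,"z":0.03,"rx":0,"ry":0,"rz":0},
  {"gripper":0,"x":0,"y":0,"z":0.03,"rx":0,"ry":0,"rz":0},
  {"gripper":0,"x":0,"y":0,"z":0.03,"rx":0,"ry":0,"rz":0},
  {"gripper":0,"x":0,"y":0,"z":0,"rx":0,"ry":0,"rz":0},
  {"gripper":0,"x":0,"y":0,"z":0,"rx":0,"ry":0,"rz":0},
])

```text
t: 3.85
eef_pos: [0.4981, -0.2574, 0.2019]
eef_rot: [-0.001, 0.868, 0.497, -0.001]
wrist_force: [0.3, 0.5, -2.2]
grip_width: 0.0094
grip_force: 48.8
```

Run:
```python
from h import *
st();a,d=robot.capture("side");W=cloud("side",d);b,_=robot.capture("wrist")
cv2.imwrite("pics/lift.png",np.hstack([cv2.resize(a[150:350,200:400],(384,384)),b[:,64:448]])[:,:,::-1])
for r in robot.cut_out("tall_foot_mid","side"):
    p=W[r["pixels"]];print(r["conf"],r["uv"],np.round(np.nanpercentile(p,[2,50,98],axis=0),3).tolist())
```

```text
t 3.85 [ 0.4981 -0.2574  0.2019] tooly deg -30.4 F [ 0.3  0.5 -2.2] w 0.0094 g 48.8 q [ 0.69  0.37 -0.33  1.5   0.12  1.3  -0.18]
0.85 [279.9, 346.5] [[0.467, -0.449, 0.005], [0.477, -0.439, 0.022], [0.49, -0.427, 0.086]]
0.82 [219.7, 227.3] [[0.354, -0.152, 0.001], [0.366, -0.138, 0.04], [0.381, -0.113, 0.11]]
0.76 [285.0, 231.8] [[0.479, -0.281, 0.006], [0.496, -0.268, 0.126], [0.524, -0.099, 0.215]]
0.65 [213.5, 254.1] [[0.344, -0.223, -0.001], [0.356, -0.212, 0.016], [0.369, -0.14, 0.082]]
```

View pics/lift.png

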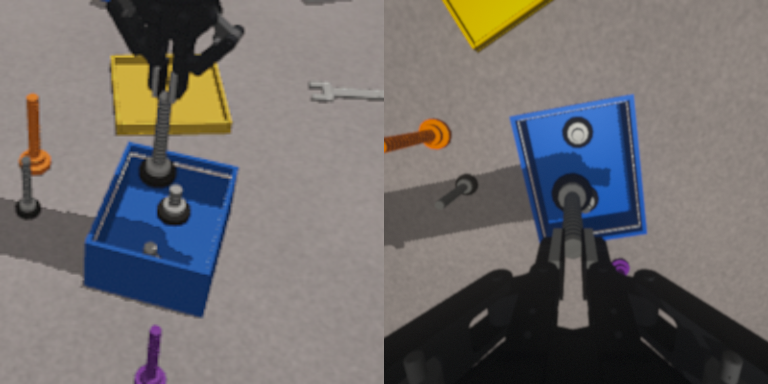

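The foot hangs from the fingers clear of the tub (base at 157,172 in the left half), near upright. I'll carry it to the tray.

Request:
servo_tool([
  {"gripper":0,"x":0.004,"y":0.024,"z":0,"rx":0,"ry":0,"rz":0},
  {"gripper":0,"x":0.009,"y":0.046,"z":0,"rx":0,"ry":0,"rz":0},
  {"gripper":0,"x":0.009,"y":0.046,"z":0,"rx":0,"ry":0,"rz":0},
  {"gripper":0,"x":0.009,"y":0.046,"z":0,"rx":0,"ry":0,"rz":0},
  {"gripper":0,"x":0.009,"y":0.046,"z":0,"rx":0,"ry":0,"rz":0},
  {"gripper":0,"x":0.005,"y":0.03,"z":0,"rx":0,"ry":0,"rz":0},
  {"gripper":0,"x":0.001,"y":0.016,"z":0,"rx":0,"ry":0,"rz":0},
  {"gripper":0,"x":0,"y":0,"z":-0.03,"rx":0,"ry":0,"rz":0},
  {"gripper":0,"x":0,"y":0,"z":-0.03,"rx":0,"ry":0,"rz":0},
  {"gripper":0,"x":0,"y":0,"z":0,"rx":0,"ry":0,"rz":0},
])

```text
t: 5.25
eef_pos: [0.5422, -0.0055, 0.1403]
eef_rot: [-0.001, 0.868, 0.496, -0.004]
wrist_force: [0.4, 0.0, -1.5]
grip_width: 0.0096
grip_force: 48.9
```

Run:
```python
from h import *
st();x,y=robot.state()["eef_pos"][:2]
for c in["side","top"]:
    a,d=robot.capture(c);W=cloud(c,d)
    for z in np.arange(.028,.14,.012):
        q=sel(W,(x,.03),(y,.03),(z,z+.012))
        if len(q)>3: print(c,round(z,3),len(q),np.round((q.min(0)+q.max(0))[:2]/2,4),np.round(np.ptp(q,0)[:2],3),q[:,2].min().round(4))
```

```text
t 5.25 [ 0.5422 -0.0055  0.1403] tooly deg -30.5 F [ 0.4  0.  -1.5] w 0.0096 g 48.9 q [ 0.31  0.39 -0.44  1.63  0.18  1.16 -0.71]
side 0.04 29 [ 0.5383 -0.0236] [0.036 0.017] 0.0446
side 0.052 107 [ 0.5389 -0.0151] [0.038 0.036] 0.0521
side 0.064 23 [ 0.5373 -0.0153] [0.015 0.011] 0.0642
side 0.076 21 [ 0.5402 -0.0156] [0.013 0.008] 0.0763
side 0.088 22 [ 0.5396 -0.0169] [0.013 0.011] 0.0881
side 0.1 24 [ 0.5411 -0.0151] [0.013 0.011] 0.1004
side 0.112 25 [ 0.5402 -0.015 ] [0.013 0.011] 0.1129
side 0.124 23 [ 0.541  -0.0142] [0.015 0.011] 0.1243
side 0.136 26 [ 0.5408 -0.0141] [0.012 0.011] 0.1361
```

Request:
servo_tool([
  {"gripper":0,"x":0,"y":0,"z":-0.015,"rx":0,"ry":0,"rz":0},
  {"gripper":0,"x":0,"y":0,"z":-0.015,"rx":0,"ry":0,"rz":0},
  {"gripper":0,"x":0,"y":0,"z":-0.006,"rx":0,"ry":0,"rz":0},
  {"gripper":0,"x":0,"y":0,"z":-0.003,"rx":0,"ry":0,"rz":0},
  {"gripper":0,"x":0,"y":0,"z":-0.002,"rx":0,"ry":0,"rz":0},
  {"gripper":0,"x":0,"y":0,"z":0,"rx":0,"ry":0,"rz":0},
  {"gripper":0,"x":0,"y":0,"z":0,"rx":0,"ry":0,"rz":0},
])

```text
t: 6.22
eef_pos: [0.5454, -0.0037, 0.1027]
eef_rot: [0.0, 0.868, 0.497, 0.0]
wrist_force: [-0.0, -0.3, -1.6]
grip_width: 0.0094
grip_force: 48.9
```

Request:
servo_tool([
  {"gripper":0,"x":0,"y":0,"z":-0.002,"rx":0,"ry":0,"rz":0},
  {"gripper":0,"x":0,"y":0,"z":0,"rx":0,"ry":0,"rz":0},
  {"gripper":0,"x":0,"y":0,"z":0,"rx":0,"ry":0,"rz":0},
])

```text
t: 6.6
eef_pos: [0.5451, -0.0037, 0.1003]
eef_rot: [0.0, 0.868, 0.497, -0.0]
wrist_force: [0.6, 0.4, -1.9]
grip_width: 0.0092
grip_force: 48.9
```

Request:
servo_tool([
  {"gripper":0,"x":0,"y":0,"z":-0.0015,"rx":0,"ry":0,"rz":0},
  {"gripper":0,"x":0,"y":0,"z":0,"rx":0,"ry":0,"rz":0},
  {"gripper":0,"x":0,"y":0,"z":0,"rx":0,"ry":0,"rz":0},
])

```text
t: 6.98
eef_pos: [0.5455, -0.0035, 0.0994]
eef_rot: [0.0, 0.868, 0.497, 0.0]
wrist_force: [-1.4, -0.3, 3.6]
grip_width: 0.0094
grip_force: 49.6
```

It is in contact with the floor (force reversed to +3.6 N). I'll release and rise.

Request:
servo_tool([
  {"gripper":25,"x":0,"y":0,"z":0,"rx":0,"ry":0,"rz":0},
  {"gripper":50,"x":0,"y":0,"z":0,"rx":0,"ry":0,"rz":0},
  {"gripper":70,"x":0,"y":0,"z":0,"rx":0,"ry":0,"rz":0},
  {"gripper":70,"x":0,"y":0,"z":0,"rx":0,"ry":0,"rz":0},
  {"gripper":70,"x":0,"y":0,"z":0.02,"rx":0,"ry":0,"rz":0},
  {"gripper":70,"x":0,"y":0,"z":0.03,"rx":0,"ry":0,"rz":0},
  {"gripper":70,"x":0,"y":0,"z":0.035,"rx":0,"ry":0,"rz":0},
  {"gripper":70,"x":0,"y":0,"z":0.035,"rx":0,"ry":0,"rz":0},
])

```text
t: 7.98
eef_pos: [0.5449, -0.0037, 0.2198]
eef_rot: [-0.0, 0.868, 0.497, -0.0]
wrist_force: [1.0, -0.6, 0.5]
grip_width: 0.06
grip_force: 0.0
```

Request:
servo_tool([
  {"gripper":100,"x":0.001,"y":0.045,"z":0,"rx":0,"ry":0,"rz":0},
  {"gripper":100,"x":0.001,"y":0.045,"z":0,"rx":0,"ry":0,"rz":0},
  {"gripper":100,"x":0.001,"y":0.045,"z":0,"rx":0,"ry":0,"rz":0},
  {"gripper":100,"x":0.001,"y":0.045,"z":0,"rx":0,"ry":0,"rz":0},
  {"gripper":100,"x":0.001,"y":0.045,"z":0,"rx":0,"ry":0,"rz":0},
  {"gripper":100,"x":0.002,"y":0.045,"z":0,"rx":0,"ry":0,"rz":0},
  {"gripper":100,"x":0,"y":0,"z":0,"rx":0,"ry":0,"rz":0},
  {"gripper":100,"x":0,"y":0,"z":0,"rx":0,"ry":0,"rz":0},
])

```text
t: 8.98
eef_pos: [0.5523, 0.2656, 0.2185]
eef_rot: [0.001, 0.868, 0.497, -0.0]
wrist_force: [0.9, -0.2, 0.3]
grip_width: 0.0856
grip_force: 0.0
```

Run:
```python
from h import *
st()
a,d=robot.capture("side");W=cloud("side",d)
for z in np.arange(.008,.14,.012):
    q=sel(W,(.544,.03),(-.006,.03),(z,z+.012))
    if len(q)>3: print(round(z,3),len(q),np.round((q.min(0)+q.max(0))[:2]/2,4),np.round(np.ptp(q,0)[:2],3),q[:,2].max().round(4))
b,d=robot.capture("wrist");W=cloud("wrist",d)
print("plate",rect(sel(W,(.552,.12),(.27,.12),(.010,.024))));g=sel(W,(.552,.06),(.27,.06),(.045,.07));print("grip",rect(g),np.median(g[:,2]))
cv2.imwrite("pics/lid.png",np.hstack([cv2.resize(a[100:300,200:400],(384,384)),b[:,64:448]])[:,:,::-1])
```

```text
t 8.97 [0.5523 0.2656 0.2185] tooly deg -30.4 F [ 0.9 -0.2  0.3] w 0.0856 g 0.0 q [-0.14  0.49 -0.52  1.31  0.24  1.4  -1.18]
0.008 88 [ 0.5439 -0.01  ] [0.037 0.042] 0.0198
0.02 45 [ 0.5429 -0.0107] [0.024 0.026] 0.031
0.032 22 [ 0.5442 -0.0105] [0.014 0.011] 0.0437
0.044 23 [ 0.543  -0.0128] [0.013 0.006] 0.0547
0.056 18 [ 0.5441 -0.0137] [0.013 0.007] 0.0673
0.068 25 [ 0.5435 -0.0138] [0.013 0.009] 0.0798
0.08 22 [ 0.543  -0.0109] [0.013 0.011] 0.0909
0.092 18 [ 0.544  -0.0141] [0.013 0.008] 0.1031
0.104 36 [ 0.5435 -0.0098] [0.013 0.015] 0.1152
plate (array([553.3, 272.8]), array([175.7, 146.3]), 59.7)
grip (array([553.4, 273.5]), array([68.5, 19.8]), 59.8) 0.05862471891700852
```

View pics/lid.png

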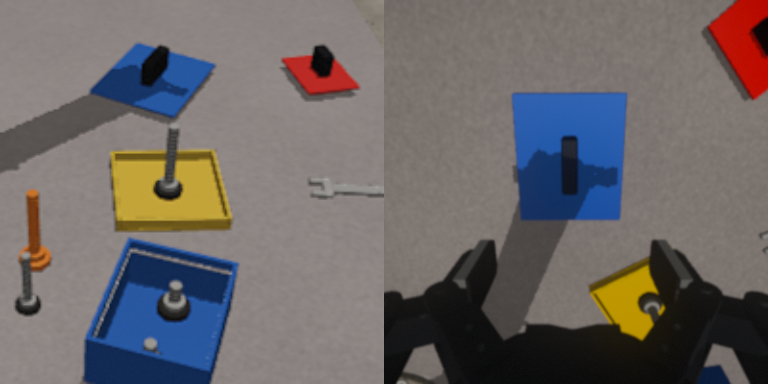

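The foot stands upright in the tray (left half, base 168,188; top at z 0.115). The lid's bar is at (569,165) in the right half, i.e. x 0.553, y 0.273, aligned with the jaws. I'll descend and grip it.

Request:
servo_tool([
  {"gripper":100,"x":0.001,"y":0.007,"z":-0.04,"rx":0,"ry":0,"rz":0},
  {"gripper":100,"x":0,"y":0,"z":-0.05,"rx":0,"ry":0,"rz":0},
  {"gripper":100,"x":0,"y":0,"z":-0.045,"rx":0,"ry":0,"rz":0},
  {"gripper":100,"x":0,"y":0,"z":-0.03,"rx":0,"ry":0,"rz":0},
  {"gripper":100,"x":0,"y":0,"z":-0.011,"rx":0,"ry":0,"rz":0},
  {"gripper":0,"x":0,"y":0,"z":0,"rx":0,"ry":0,"rz":0},
  {"gripper":0,"x":0,"y":0,"z":0,"rx":0,"ry":0,"rz":0},
  {"gripper":0,"x":0,"y":0,"z":0,"rx":0,"ry":0,"rz":0},
  {"gripper":0,"x":0,"y":0,"z":0,"rx":0,"ry":0,"rz":0},
  {"gripper":0,"x":0,"y":0,"z":0,"rx":0,"ry":0,"rz":0},
], squeeze=70)

```text
t: 10.32
eef_pos: [0.5537, 0.2739, 0.0444]
eef_rot: [0.0, 0.868, 0.497, 0.001]
wrist_force: [-1.3, -0.5, 6.7]
grip_width: 0.0159
grip_force: 68.4
```

Request:
servo_tool([
  {"gripper":0,"x":0,"y":0,"z":0.01,"rx":0,"ry":0,"rz":0},
  {"gripper":0,"x":0,"y":0,"z":0.02,"rx":0,"ry":0,"rz":0},
  {"gripper":0,"x":0,"y":0,"z":0.03,"rx":0,"ry":0,"rz":0},
  {"gripper":0,"x":0,"y":0,"z":0.035,"rx":0,"ry":0,"rz":0},
  {"gripper":0,"x":0,"y":0,"z":0.035,"rx":0,"ry":0,"rz":0},
  {"gripper":0,"x":0,"y":0,"z":0.03,"rx":0,"ry":0,"rz":0},
  {"gripper":0,"x":0,"y":0,"z":0,"rx":0,"ry":0,"rz":0},
  {"gripper":0,"x":0,"y":0,"z":0,"rx":0,"ry":0,"rz":0},
])

```text
t: 11.32
eef_pos: [0.5522, 0.2726, 0.201]
eef_rot: [0.0, 0.868, 0.497, -0.002]
wrist_force: [-0.3, 0.4, -2.1]
grip_width: 0.0158
grip_force: 68.5
```

Run:
```python
from h import *
st();x,y,z=robot.state()["eef_pos"]
for c in ["top","side"]:
    a,d=robot.capture(c);W=cloud(c,d)
    q=sel(W,(x,.12),(y,.12),(z-.06,z-.012));m=np.median(q,0);print(c,len(q),rect(q),m,z)
    A=np.c_[q[:,:2]-m[:2],np.ones(len(q))];print(np.linalg.lstsq(A,q[:,2],rcond=None)[0])
```

```text
t 11.32 [0.5522 0.2726 0.201 ] tooly deg -30.4 F [-0.3  0.4 -2.1] w 0.0158 g 68.5 q [-0.15  0.51 -0.52  1.33  0.25  1.37 -1.2 ]
top 4149 (array([550.5, 270. ]), array([174.6, 146.3]), 59.8) [0.5318645  0.24428085 0.17422621] 0.2010025801211409
[ 0.00128021 -0.00218438  0.17425745]
side 1305 (array([550.8, 265.4]), array([180.8, 147.5]), 59.6) [0.54618404 0.24337766 0.17290801] 0.2010025801211409
[-0.00101382  0.00207048  0.17320545]
```

Request:
servo_tool([
  {"gripper":0,"x":-0.002,"y":-0.02,"z":0,"rx":0,"ry":0,"rz":0},
  {"gripper":0,"x":-0.003,"y":-0.04,"z":0,"rx":0,"ry":0,"rz":0},
  {"gripper":0,"x":-0.004,"y":-0.045,"z":0,"rx":0,"ry":0,"rz":0.024},
  {"gripper":0,"x":-0.004,"y":-0.045,"z":0,"rx":0,"ry":0,"rz":0.024},
  {"gripper":0,"x":-0.004,"y":-0.045,"z":0,"rx":0,"ry":0,"rz":0.024},
  {"gripper":0,"x":-0.004,"y":-0.045,"z":0,"rx":0,"ry":0,"rz":0.024},
  {"gripper":0,"x":-0.004,"y":-0.045,"z":0,"rx":0,"ry":0,"rz":0.024},
  {"gripper":0,"x":-0.004,"y":-0.045,"z":0,"rx":0,"ry":0,"rz":0.024},
  {"gripper":0,"x":-0.004,"y":-0.045,"z":0,"rx":0,"ry":0,"rz":0.024},
  {"gripper":0,"x":-0.004,"y":-0.045,"z":0,"rx":0,"ry":0,"rz":0},
])

```text
t: 12.68
eef_pos: [0.5143, -0.1497, 0.2023]
eef_rot: [-0.0, 0.823, 0.568, -0.001]
wrist_force: [-0.1, 0.7, -2.8]
grip_width: 0.0152
grip_force: 68.6
```

Request:
servo_tool([
  {"gripper":0,"x":-0.004,"y":-0.045,"z":0,"rx":0,"ry":0,"rz":0},
  {"gripper":0,"x":-0.003,"y":-0.04,"z":0,"rx":0,"ry":0,"rz":0},
  {"gripper":0,"x":-0.001,"y":-0.02,"z":0,"rx":0,"ry":0,"rz":0},
  {"gripper":0,"x":0,"y":-0.01,"z":-0.03,"rx":0,"ry":0,"rz":0},
  {"gripper":0,"x":0,"y":0,"z":-0.03,"rx":0,"ry":0,"rz":0},
  {"gripper":0,"x":0,"y":0,"z":0,"rx":0,"ry":0,"rz":0},
  {"gripper":0,"x":0,"y":0,"z":0,"rx":0,"ry":0,"rz":0},
])

```text
t: 13.55
eef_pos: [0.5089, -0.2612, 0.1439]
eef_rot: [0.001, 0.822, 0.569, 0.001]
wrist_force: [-0.1, -0.2, -1.6]
grip_width: 0.0156
grip_force: 68.8
```

Run:
```python
from h import *
st();x,y,z=robot.state()["eef_pos"]
o=[]
for c in ["top","side"]:
    a,d=robot.capture(c);W=cloud(c,d);o.append(a)
    print(c,rect(sel(W,(x,.12),(y,.12),(z-.034,z-.018))),"tub",rect(sel(W,(x,.12),(y,.12),(.055,.076))))
cv2.imwrite("pics/over.png",np.hstack([cv2.resize(o[1][150:350,200:400],(384,384)),cv2.resize(o[0][100:260,260:420],(384,384))])[:,:,::-1])
```

```text
t 13.55 [ 0.5089 -0.2612  0.1439] tooly deg -20.7 F [-0.1 -0.2 -1.6] w 0.0156 g 68.8 q [ 0.71  0.43 -0.37  1.56  0.16  1.18 -0.05]
top (array([ 508.9, -262.3]), array([176. , 146.6]), 69.3) tub (array([ 447.6, -235.8]), array([149. ,   0.7]), 69.5)
side (array([ 508.7, -267.2]), array([179.8, 146.3]), 69.2) tub (array([ 484.8, -325.3]), array([ 39. , 130.4]), 68.4)
```

View pics/over.png

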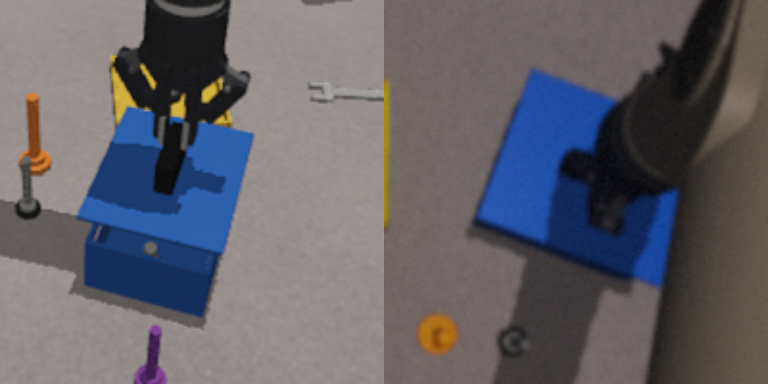

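The lid hovers over the tub, centred to about 1–2 mm and square in both cameras (left half: lid at 170,180 above the tub). I'll lower it.

Request:
servo_tool([
  {"gripper":0,"x":-0.001,"y":0,"z":-0.01,"rx":0,"ry":0,"rz":0},
  {"gripper":0,"x":0,"y":0,"z":-0.01,"rx":0,"ry":0,"rz":0},
  {"gripper":0,"x":0,"y":0,"z":-0.01,"rx":0,"ry":0,"rz":0},
  {"gripper":0,"x":0,"y":0,"z":-0.006,"rx":0,"ry":0,"rz":0},
  {"gripper":0,"x":0,"y":0,"z":-0.003,"rx":0,"ry":0,"rz":0},
  {"gripper":0,"x":0,"y":0,"z":0,"rx":0,"ry":0,"rz":0},
  {"gripper":0,"x":0,"y":0,"z":0,"rx":0,"ry":0,"rz":0},
])

```text
t: 14.52
eef_pos: [0.5074, -0.2618, 0.1041]
eef_rot: [0.0, 0.823, 0.568, 0.0]
wrist_force: [0.2, 0.1, -2.7]
grip_width: 0.0158
grip_force: 68.8
```

Request:
servo_tool([
  {"gripper":0,"x":0,"y":0,"z":-0.0015,"rx":0,"ry":0,"rz":0},
  {"gripper":0,"x":0,"y":0,"z":0,"rx":0,"ry":0,"rz":0},
  {"gripper":0,"x":0,"y":0,"z":-0.001,"rx":0,"ry":0,"rz":0},
  {"gripper":0,"x":0,"y":0,"z":0,"rx":0,"ry":0,"rz":0},
  {"gripper":0,"x":0,"y":0,"z":0,"rx":0,"ry":0,"rz":0},
])

```text
t: 15.15
eef_pos: [0.5075, -0.2618, 0.1024]
eef_rot: [0.001, 0.823, 0.568, 0.0]
wrist_force: [-1.7, 1.0, 5.9]
grip_width: 0.0155
grip_force: 70.7
```

The lid is in contact at the expected height, so I'll release and rise.

Request:
servo_tool([
  {"gripper":40,"x":0,"y":0,"z":0,"rx":0,"ry":0,"rz":0},
  {"gripper":80,"x":0,"y":0,"z":0,"rx":0,"ry":0,"rz":0},
  {"gripper":100,"x":0,"y":0,"z":0,"rx":0,"ry":0,"rz":0},
  {"gripper":100,"x":0,"y":0,"z":0,"rx":0,"ry":0,"rz":0},
  {"gripper":100,"x":0,"y":0,"z":0.02,"rx":0,"ry":0,"rz":0},
  {"gripper":100,"x":0,"y":0,"z":0.04,"rx":0,"ry":0,"rz":0},
  {"gripper":100,"x":0,"y":0,"z":0.05,"rx":0,"ry":0,"rz":0},
  {"gripper":100,"x":0,"y":0,"z":0.05,"rx":0,"ry":0,"rz":0},
  {"gripper":100,"x":0,"y":0,"z":0,"rx":0,"ry":0,"rz":0},
  {"gripper":100,"x":0,"y":0,"z":0,"rx":0,"ry":0,"rz":0},
])

```text
t: 16.4
eef_pos: [0.5067, -0.2616, 0.2607]
eef_rot: [-0.0, 0.823, 0.568, -0.0]
wrist_force: [-0.1, 1.0, -0.3]
grip_width: 0.0853
grip_force: 0.0
```

Run:
```python
from h import *
st();o=[]
for c in ["wrist","side"]:
    a,d=robot.capture(c);W=cloud(c,d);o.append(a)
    q=sel(W,(.507,.1),(-.262,.1),(.072,.085));m=q.mean(0)
    print(c,rect(q),m[2],np.linalg.lstsq(np.c_[q[:,:2]-m[:2],np.ones(len(q))],q[:,2],rcond=None)[0])
    g=sel(W,(.507,.06),(-.262,.06),(.105,.125));print("bar top",rect(g),np.median(g[:,2]))
for z in(.012,.04,.07,.1):
    q=sel(W,(.544,.03),(-.006,.03),(z,z+.016));print(z,len(q),np.round((q.min(0)+q.max(0))/2,4),q[:,2].max())
cv2.imwrite("pics/end.png",np.hstack([cv2.resize(o[1][130:330,200:400],(384,384)),o[0][:,64:448]])[:,:,::-1])
```

```text
t 16.4 [ 0.5067 -0.2616  0.2607] tooly deg -20.7 F [-0.1  1.  -0.3] w 0.0853 g 0.0 q [ 0.71  0.36 -0.38  1.36  0.13  1.44 -0.02]
wrist (array([ 506.8, -262.1]), array([174.9, 146.2]), 69.4) 0.07578564639142911 [-0.00153495  0.0013245   0.07578565]
bar top (array([ 506.5, -261.8]), array([68.7, 19.4]), 69.8) 0.11556424779603902
side (array([ 506.3, -267.8]), array([178.5, 146.2]), 69.3) 0.0750747380401141 [-0.00149897 -0.00020736  0.07507474]
bar top (array([ 506.7, -268.2]), array([71.4, 20.1]), 69.5) 0.11466885312157049
0.012 104 [ 0.5445 -0.01    0.0193] 0.02649806236195329
0.04 30 [ 0.543  -0.0124  0.0477] 0.05532234815807935
0.07 29 [ 0.5434 -0.0116  0.0772] 0.0842637033594319
0.1 41 [ 0.5438 -0.0099  0.1077] 0.11507597028344785
```

View pics/end.png

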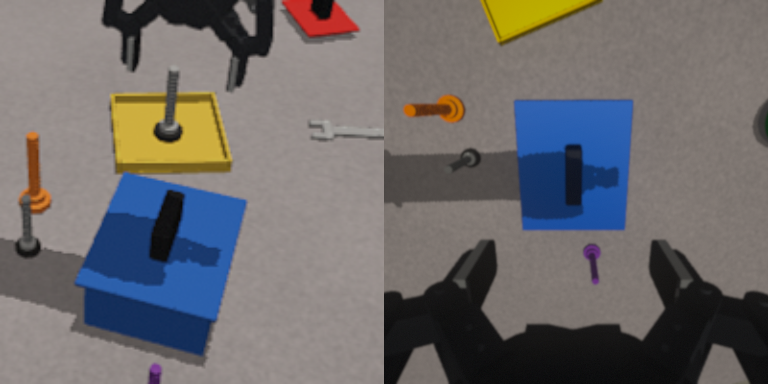

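The lid is seated level and square (bar top at z 0.1156, so its centre is at 0.096). The foot is upright in the tray (base 168,130 in the left half) and the gripper is clear, so I'll hand in.

```bash
python3 -c "
from station import robot
print(robot.hand_in())"
```

```text
the job is handed in; nothing more can be done
None
```

The job is handed in at about 16.5 s with no verdict returned; by my last measurements the long foot stands upright near the centre of the yellow tray, the blue lid is seated level and square on the tub (grip centre about 96 mm up), and the gripper is clear.

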